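# Index the exhaust stub and present the die grinder

## Task

Turn the dividing plate by the exhaust stub bolted on it until the plate's pointer rib lines up with the fixed index post. Then draw the die grinder out of its stand, slant it to about 45 degrees with the burr end lower, and finish while still holding it there in the air, steady, the burr's tip over the middle of the stub's mouth and some 2 to 5 cm above its rim. Do not let the grinder touch the fixture or the stub, and leave the other things on the bench where they are.

Things in the scene. Friction and masses are not known exactly. Their poses are not given: they have to be found in the camera images.
- fixture: Dividing fixture, fixed to the bench: round dark steel base 140 mm across, 28 mm high, on a foot bar 50 mm along x and 180 along y, with the turning plate and stub on top. Origin at the centre of its underside, on the vertical turning axis. The index post, 8 mm wide, 44 mm high, stands at its rim in its own -x direction, 65 to 91 mm from the axis.
- faceplate (a joint): Angle (rad) of the turning plate, positive counterclockwise from above; 0 when the pointer rib lines up with the index post. Aluminium disc 120 mm across, top 41 mm above the bench, with a black radial rib 34 mm long, 7 wide, 4 high (fine lines are ornament). Starts at 0.6 to 1.4, turns stiffly (about 0.1 N m), no spring, stays where left. Stops at -2.2 and 2.2.
- stub_mouth (a point): Centre of the open top of the steel exhaust stub, on the turning axis, 99 mm above the bench; z is up. The stub is a round upright tube 40 mm in outer diameter, 3 mm wall, 52 mm high, on an oval flange bolted to the plate (flange top 47 mm, bolt heads 52 mm above the bench). Gripping and twisting the stub turns the plate.
- grinder: Loose cordless die grinder, round, 190 mm long, about 0.4 kg. Origin at the burr's tip; z runs from burr to tail, up while it stands burr down in the stand. From the tip: burr 10 mm across to 20 mm, thin shank to 32, collet 18 across to 49, neck 26 across to 85, body 40 across (grey, black tail) from 85 to 190; its shoulder rests on the stand's rim. Centre of mass about 125 mm up.
- burr_tip (a point): Tip of the burr, the lower end of the grinder.
- grinder_grip (a point): Point on the grinder's axis 150 mm from the tip, in the middle of the 40 mm body, 40 mm below the tail's end: a good place to grip. About 156 mm above the bench at the start.
- stand: Grinder stand, fixed to the bench: dark steel base plate 130 x 130 x 6 mm with an upright tube in its middle, 48 mm outside, 32 mm bore, rim 91 mm above the bench. Origin at the centre of its underside, z up. The grinder's lower 85 mm is in the tube, with 3 mm play all round. Stand and fixture may change sides.
- stand_mouth (a point): Centre of the tube's rim, 91 mm above the bench.
- spray_can: Bystander: upright grey can, 64 mm across, 170 mm high; origin at the centre of its underside.
- tub: Bystander: white open plastic tub 160 x 120 x 60 mm; origin at the centre of its underside.
- spanner: Bystander: flat steel spanner lying along its own x; origin at its underside.
- pipe_collar: Bystander: short steel pipe collar lying on its end, 60 mm across, 35 mm high; origin at the centre of its underside.
There are look-alikes about, which are no part of the job. Leave any purple or red look-alike of the fixture alone.

How it is judged:
By the outcome, as a careful person would: the job done as asked, in the order asked, and still so for the second after the job is handed in, while the arm keeps its last pose, push and grip.
It also fails if it takes over 54 s, if anything falls off the work surface, if the arm or the gripper's body presses on something with over 40 N, if the wrist force passes 120 N, or if a joint passes its speed limit or range.

## Robot

A 6-joint arm with a two-finger parallel gripper is mounted at the origin on the work surface. World frame = base frame: x ahead of the robot, y to its left, z up, the work surface at z = 0. Lengths are in mm, angles in rad, forces in N, time in s.
With the tool pointing down it reaches from about 400 to 925 mm from the base axis. Payload 12.5 kg.
Tool frame: the origin (TCP) lies midway between the tips of the shut fingers; the grasp point (between the pads) lies 19 mm behind it; x points along the fingers, y is the direction in which the jaws open and shut, and the axes are right-handed (so a half turn about x gives the same grasp; the last joint's range is limited). The gripper opens to 95 mm and grips with 3 to 60 N. Pads are 20 mm wide; open, the fingers measure 119 mm over their backs; the gripper's body (75 mm by 180 mm) begins 59 mm behind the grasp point.
Start: joints at [1.233, 0.491, 1.559, -0, 1.092, -0.106], TCP at [143.563, 608.306, 214.661] pointing down, gripper open.
Joint ranges: [-3.1, 3.1], [-0.84, 2.19], [0.05, 2.79], [-1.13, 4.28], [0.06, 2.93], [-2.69, 2.69]. Speed limits (rad/s): [2.22, 2.22, 2.79, 3.14, 3.14, 3.14].

## Interface

Orientations are given as [roll, pitch, yaw] about the fixed x, y, z axes, in that order (R = Rz(yaw) Ry(pitch) Rx(roll)).
In Python, from cell import state, read_camera, job_done gives the robot as it stands.
- The arm moves only by the tool move_arm, never from a script. Its argument "targets" is a list of rows, each a list of 7 numbers: the shift along the world's x, y, z in m, then the turn, a rotation vector about the world's x, y, z in degrees, then the gripper's target within -1 to 1 (fully open at 1, half-way at 0, shut at -1). In form: [[dx, dy, dz, wx, wy, wz, hand], ...]. A call has 1 to 10 rows; each row is the pose to reach, as a shift and turn from the pose commanded when the call began; what a row does not reach only later rows make up. A row lasts 1/10 s, in which the tool goes at most 50 mm and 8.59 degrees, less where a joint would pass 70% of its speed; a pose out of reach is approached as far as the arm can. A call with a gripper value outside its range is refused whole. The fingers move at their own pace and stop on an object; the grip force is fixed at half the most. Time passes only in rows, so rows that repeat a pose let the fingers close. It gives the time, the measured TCP pose, the force and the opening at its end, in the units of the state.
- state(): the state, without advancing time (a new reading comes with each control period).
- read_camera(name): name is "side" or "top"; returns a dict with "img" (480x640x3 uint8, blue, green, red), "mtx" (3x3 intrinsics, pixels), "cam_to_world" (4x4, takes a point from camera to world coordinates). Camera axes: x right, y up, looking along -z (the intrinsics and any distortion apply to the point x, -y, -z); pixel columns grow to the right and rows downward; lengths in mm; the calibration is good to about 2 mm. A picture is of the moment at which its call begins. There is no depth.
- job_done(): hands the job in, once; it reports no verdict.
The state is a dict: "t": time; "joints": joint angles; "qvel": joint speeds; "tau": joint torques, N m; "eef_pos": TCP position; "tcp_rot": TCP orientation; "ft_force": force on the tool from outside, world axes, zero at the start; "moment": the same for the moment, N m; "opening": opening from 0.0 (shut) to 1.0 (fully open).
Only numpy, scipy, OpenCV 4.12 (cv2) and the standard library are available. Lean on these libraries where they do the work, as an engineer would, in place of code of your own. Each camera call takes 0.05 s, during which the arm holds its last target.

## Working session

There is one attempt and no reset: what is moved stays moved. The work goes in short steps, Python scripts to look and compute and a tool call to move; the robot and the scene stay as the last step left them, time stands still between calls to the robot, and variables do not carry over. Pictures are saved under pics/ and viewed, and the job is handed in when it is done.

Besides the shell and the picture viewer there is one more tool, called after "Call:" by a JSON object that holds its "name" and its "arguments", one argument or row to a line. move_arm: Moves the arm, as the interface text tells. Its arguments: {"type":"object","properties":{"targets":{"type":"array"}},"required":["targets"]}

```bash
mkdir -p pics; ls; python3 - <<'E'
from cell import state, read_camera
import cv2
s=state();print(s)
for n in("side","top"):
    c=read_camera(n);cv2.imwrite(f"pics/{n}0.png",c["img"]);print(n,c["mtx"],c["cam_to_world"],[k for k in c])
E
```

```text
pics
{'t': 0.0, 'joints': array([ 1.23337212e+00,  4.91558554e-01,  1.55946350e+00, -1.06878725e-05,
        1.09167712e+00, -1.05620106e-01]), 'qvel': array([-4.81435879e-04,  1.82614845e-03, -8.00711948e-05, -1.10422151e-03,
        5.48045556e-04,  4.65848371e-04]), 'tau': array([ 1.89637984e-03, -6.12669969e+01, -2.58182931e+01,  6.93268608e-02,
        4.83050756e-02, -1.10080869e-04]), 'eef_pos': array([143.4946226 , 608.05257888, 214.05753017]), 'tcp_rot': array([-1.66785015,  1.56968977, -1.89964932]), 'ft_force': array([-0.16530298,  0.20641285, -0.68999312]), 'moment': array([-0.03286098,  0.01134922, -0.03517444]), 'opening': 0.9971103704102514}
side [[570.26143607   0.         317.45073837]
 [  0.         570.26143607 242.00843804]
 [  0.           0.           1.        ]] [[ 8.68014672e-01  2.46785835e-01 -4.30868055e-01 -1.11676410e+01]
 [-4.96304376e-01  4.57857473e-01 -7.37596435e-01 -1.12849675e+03]
 [ 1.52478068e-02  8.54086229e-01  5.19907894e-01  8.32394453e+02]
 [ 0.00000000e+00  0.00000000e+00  0.00000000e+00  1.00000000e+00]] ['img', 'mtx', 'cam_to_world']
top [[457.55447868   0.         321.21741195]
 [  0.         457.55447868 237.51153048]
 [  0.           0.           1.        ]] [[ 1.16984077e-02  9.95667579e-01 -9.22454323e-02  4.84038206e+02]
 [-9.99902386e-01  1.23530116e-02  6.52853295e-03 -7.97712953e+01]
 [ 7.63975750e-03  9.21600544e-02  9.95714898e-01  1.49975151e+03]
 [ 0.00000000e+00  0.00000000e+00  0.00000000e+00  1.00000000e+00]] ['img', 'mtx', 'cam_to_world']
```

View pics/side0.png

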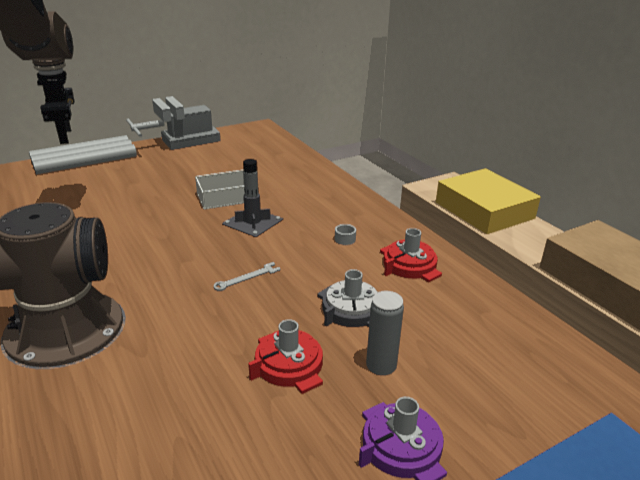

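View pics/top0.png

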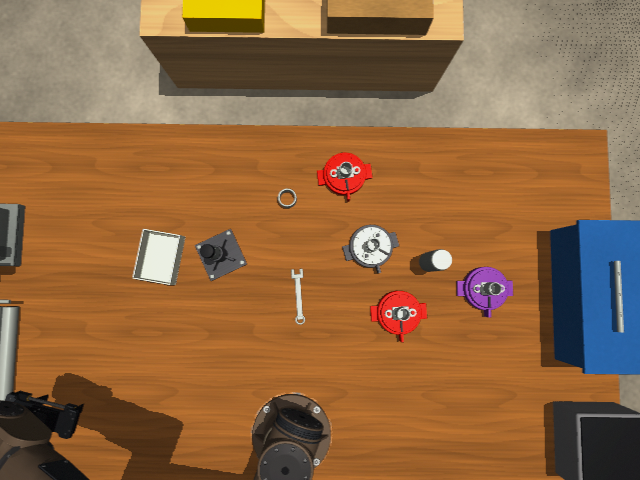

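The dark/aluminium fixture is at about (371,246) in top and (352,298) in side. The stand and grinder are at (215,254) in top and (251,195) in side. I'll zoom in on the fixture and stand.

```bash
cat > h.py <<'E'
import numpy as np, cv2
from cell import state, read_camera
from scipy.spatial.transform import Rotation as R
def ray(c,u,v):
    K=c["mtx"];T=c["cam_to_world"]
    p=np.linalg.inv(K)@[u,v,1]; d=T[:3,:3]@np.array([p[0],-p[1],-p[2]])
    return T[:3,3],d/np.linalg.norm(d)
def onz(c,u,v,z):
    o,d=ray(c,u,v); return o+d*(z-o[2])/d[2]
def proj(c,P):
    T=c["cam_to_world"];q=T[:3,:3].T@(np.asarray(P,float)-T[:3,3]);q=q*[1,-1,-1]
    p=c["mtx"]@q;return p[:2]/p[2]
def tri(c1,p1,c2,p2):
    o1,d1=ray(c1,*p1);o2,d2=ray(c2,*p2)
    A=np.stack([d1,-d2],1);t=np.linalg.lstsq(A,o2-o1,rcond=None)[0]
    a=o1+d1*t[0];b=o2+d2*t[1];return (a+b)/2,np.linalg.norm(a-b)
def crop(img,x,y,w,h,s,name):
    cv2.imwrite(name,cv2.resize(img[y:y+h,x:x+w],None,fx=s,fy=s,interpolation=cv2.INTER_CUBIC))
E
python3 - <<'E'
from h import *
c=read_camera("top");s=read_camera("side")
a=cv2.resize(c["img"][216:276,336:406],None,fx=8,fy=8,interpolation=cv2.INTER_CUBIC)
cv2.imwrite("pics/tf.png",a)
crop(c["img"],185,220,70,60,8,"pics/ts.png")
crop(s["img"],310,255,80,75,8,"pics/sf.png")
crop(s["img"],215,150,80,90,6,"pics/ss.png")
E
```

```text
(no output)
```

View pics/tf.png

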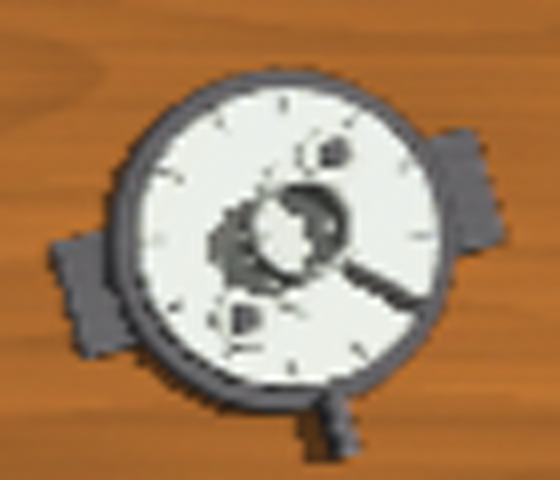

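View pics/ts.png

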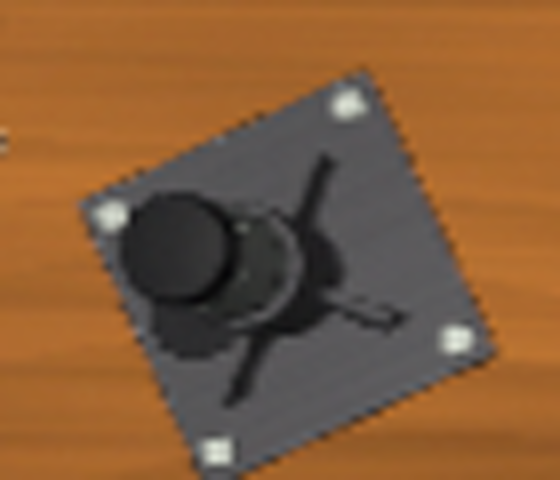

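View pics/sf.png

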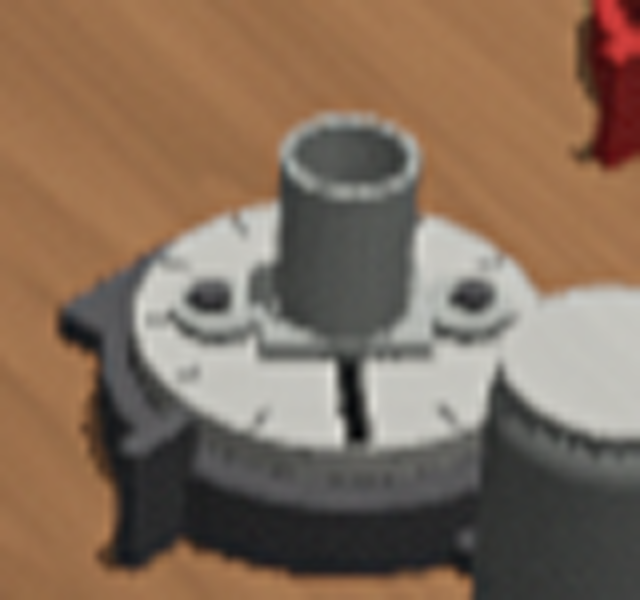

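View pics/ss.png

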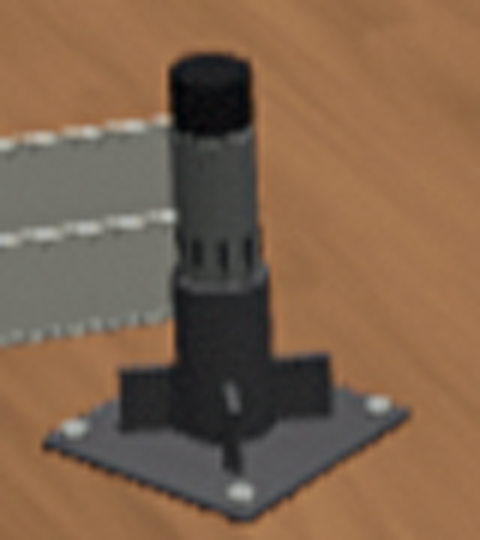

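```bash
python3 - <<'E'
from h import *
c=read_camera("top");s=read_camera("side")
U=lambda x0,y0,s,X,Y:(x0+(X+.5)/s-.5,y0+(Y+.5)/s-.5)
def whitefit(c,box,z,th):
    x,y,w,h=box; im=c["img"][y:y+h,x:x+w]; hsv=cv2.cvtColor(im,cv2.COLOR_BGR2HSV)
    m=((hsv[...,2]>th)&(hsv[...,1]<60)).astype(np.uint8)
    ct=max(cv2.findContours(m,cv2.RETR_EXTERNAL,cv2.CHAIN_APPROX_NONE)[0],key=cv2.contourArea)
    ct=cv2.convexHull(ct)[:,0]+[x,y]
    P=np.array([onz(c,*p,z)[:2] for p in ct]); 
    A=np.c_[2*P,np.ones(len(P))];r=np.linalg.lstsq(A,(P**2).sum(1),rcond=None)[0]
    return r[:2],np.sqrt(r[2]+r[0]**2+r[1]**2)
print("disc top",whitefit(c,(336,216,70,60),41,140))
# stub mouth
tm=U(336,216,8,300,230)   # mouth ellipse centre, top crop
sm=U(310,255,8,350,157)
print("mouth side z99",onz(s,*sm,99),"top z99",onz(c,*U(336,216,8,303,228),99))
print("tri",tri(c,U(336,216,8,303,228),s,sm))
ctr=whitefit(c,(336,216,70,60),41,140)[0]
for n,(X,Y),z in [("ribin",(348,268),45),("ribout",(418,304),45),("postout",(345,456),44),("postin",(330,395),44)]:
    P=onz(c,*U(336,216,8,X,Y),z)[:2]-ctr; print(n,P,np.linalg.norm(P),np.degrees(np.arctan2(P[1],P[0])))
# side rib/post
for n,(X,Y),z in [("ribin",(348,360),45),("ribout",(357,438),45),("postout side",(142,440),44)]:
    P=onz(s,*U(310,255,8,X,Y),z)[:2]-ctr; print(n,P,np.linalg.norm(P),np.degrees(np.arctan2(P[1],P[0])))
# foot bar corners (z~?) 
for q in [(478,130),(505,238),(52,245),(88,355)]:
    print("foot",onz(c,*U(336,216,8,*q),12)[:2]-ctr)
# grinder tail top centre, z=196
t=U(185,220,8,177,248); q=U(215,150,6,210,72)
print("tail top",onz(c,*t,196),"side",onz(s,*q,196),tri(c,t,s,q))
# stand corners
b=[onz(c,*U(185,220,8,*k),6)[:2] for k in [(370,70),(498,352),(205,485),(80,205)]]
print("stand",np.mean(b,0),b)
# rim  z=91: shoulder? body bottom in side
print("spraycan",onz(c,440,259,170), onz(s,387,303,170))
print("J",[ (n,proj(c,(*p,0))) for n,p in []])
E
```

```text
disc top (array([ 596.71787056, -250.47236595]), np.float64(59.876195303214985))
mouth side z99 [ 598.5832977  -248.45364795   99.        ] top z99 [ 595.58119177 -249.6661778    99.        ]
tri (array([ 596.32667492, -249.98203197,  100.55333278]), np.float64(1.9930821740857023))
ribin [-12.60746081 -23.71360116] 26.856711416916617 -117.9975802621108
ribout [-26.63379301 -51.62000821] 58.08600673120371 -117.29186585557112
postout [-87.33496273 -22.65794179] 90.22626026296146 -165.45598998472914
postin [-63.21957819 -16.68612667] 65.38456920671851 -165.21457753584232
ribin [ -9.14159422 -18.75655693] 20.865693683077176 -115.98373609082914
ribout [-26.40603218 -50.15190549] 56.67885107580531 -117.76774771557827
postout side [-78.77920752 -21.11182661] 81.55901397524312 -164.99796322039225
foot [ 46.89166767 -81.36294745]
foot [  2.71263457 -92.2504626 ]
foot [-2.41825422 92.64272122]
foot [-47.06753318  77.66743942]
tail top [563.43914308 237.48517454 196.        ] side [563.5337468  237.38218847 196.        ] (array([563.49890972, 237.46432833, 195.97652992]), np.float64(0.12807137555935177))
stand [563.56357713 237.99727127] [array([649.04244376, 207.28717178]), array([534.19915303, 151.79732384]), array([478.90310276, 269.04290708]), array([592.10960897, 323.8616824 ])]
spraycan [ 548.68597634 -435.08745671  170.        ] [ 543.55254164 -445.77433092  170.        ]
J []
```

Call:
{"name": "move_arm", "arguments": {
  "targets": [
    [0.04,-0.03,0.02,0,0,-7,1],
    [0.07,-0.07,0.03,0,0,-14,1],
    [0.1,-0.11,0.04,0,0,-21,1],
    [0.13,-0.15,0.05,0,0,-28,1],
    [0.16,-0.19,0.06,0,0,-35,1],
    [0.19,-0.23,0.06,0,0,-42,1],
    [0.22,-0.27,0.06,0,0,-49,1],
    [0.25,-0.31,0.06,0,0,-56,1],
    [0.28,-0.35,0.06,0,0,-63,1],
    [0.31,-0.39,0.06,0,0,-70,1]
  ]
}}

```text
t: 1.3
eef_pos: [450.0, 222.4, 274.9]
tcp_rot: [1.795, 1.57, 0.336]
ft_force: [1.1, 1.4, 0.5]
opening: 1.004
```

```bash
cat >> h.py <<'E'
import json
def st():
    s=state(); 
    open("log.jsonl","a").write(json.dumps([list(map(float,s[k])) for k in("joints","eef_pos","tcp_rot")])+"\n")
    r=R.from_euler("xyz",s["tcp_rot"]).as_matrix()
    print("t",s["t"],"q",s["joints"].round(3),"p",s["eef_pos"].round(1),"toolx",r[:,0].round(3),"jaw",r[:,1].round(3),"F",s["ft_force"].round(1),"M",s["moment"].round(2),"op",round(s["opening"],3))
    return s,r
E
python3 -c "
from h import *
st()"
```

```text
t 1.3 q [0.327 0.252 1.77  0.    1.118 0.215] p [450.  222.4 274.9] toolx [ 0.001  0.    -1.   ] jaw [0.994 0.112 0.001] F [1.1 1.4 0.5] M [-0.04  0.04 -0.01] op 1.004
```

Call:
{"name": "move_arm", "arguments": {
  "targets": [
    [0.015,-0.045,0,0,0,0,1],
    [0.03,-0.09,0,0,0,0,1],
    [0.045,-0.135,0,0,0,0,1],
    [0.06,-0.18,0,0,0,0,1],
    [0.075,-0.225,-0.02,0,0,0,1],
    [0.09,-0.27,-0.04,0,0,0,1],
    [0.105,-0.315,-0.06,0,0,0,1],
    [0.12,-0.36,-0.08,0,0,0,1],
    [0.13,-0.405,-0.1,0,0,0,1],
    [0.14,-0.445,-0.12,0,0,0,1]
  ]
}}

```text
t: 2.3
eef_pos: [588.9, -221.0, 154.8]
tcp_rot: [1.106, 1.57, -0.348]
ft_force: [1.2, -0.5, 0.8]
opening: 1.002
```

Call:
{"name": "move_arm", "arguments": {
  "targets": [
    [0.003,-0.024,-0.025,0,0,0,1],
    [0.003,-0.024,-0.025,0,0,0,1],
    [0.003,-0.024,-0.025,0,0,0,1]
  ]
}}

```text
t: 2.6
eef_pos: [591.3, -242.9, 130.1]
tcp_rot: [-2.352, 1.569, 2.477]
ft_force: [0.4, 0.7, 0.1]
opening: 1.001
```

```bash
python3 -c "
from h import *
st()
c=read_camera('side');crop(c['img'],270,200,160,140,4,'pics/a1.png')
c=read_camera('top');crop(c['img'],290,180,160,140,4,'pics/a1t.png')"
```

```text
t 2.6 q [-0.493  0.6    1.607  0.     0.935 -0.61 ] p [ 591.3 -242.9  130.1] toolx [-0.001  0.001 -1.   ] jaw [ 0.993  0.116 -0.001] F [0.4 0.7 0.1] M [-0.13  0.05  0.02] op 1.001
```

View pics/a1.png

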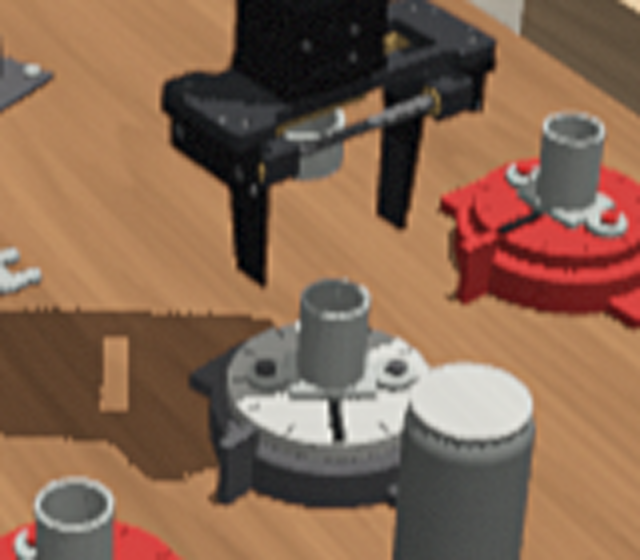

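Call:
{"name": "move_arm", "arguments": {
  "targets": [
    [0,0,-0.03,0,0,0,1],
    [0,0,-0.03,0,0,0,1],
    [0,0,-0.03,0,0,0,1]
  ]
}}

```text
t: 3.0
eef_pos: [591.9, -242.2, 101.6]
tcp_rot: [1.181, 1.57, -0.271]
ft_force: [0.3, 0.2, -0.0]
opening: 0.999
```

```bash
python3 -c "
from h import *
st()"
```

```text
t 3.0 q [-0.492  0.634  1.631  0.     0.877 -0.61 ] p [ 591.9 -242.2  101.6] toolx [ 0. -0. -1.] jaw [0.993 0.118 0.   ] F [ 0.3  0.2 -0. ] M [-0.13  0.08  0.01] op 0.999
```

Call:
{"name": "move_arm", "arguments": {
  "targets": [
    [0.005,-0.008,0,0,0,0,1],
    [0.005,-0.008,-0.02,0,0,0,1],
    [0.005,-0.008,-0.038,0,0,0,1],
    [0.005,-0.008,-0.038,0,0,0,1],
    [0.005,-0.008,-0.038,0,0,0,1]
  ]
}}

```text
t: 3.5
eef_pos: [597.2, -251.4, 63.5]
tcp_rot: [0.992, 1.57, -0.462]
ft_force: [-0.3, -0.0, 0.4]
opening: 0.999
```

```bash
python3 -c "
from h import *
st()
c=read_camera('side');crop(c['img'],270,200,160,140,4,'pics/a2.png')"
```

```text
t 3.5 q [-0.5    0.692  1.634  0.     0.815 -0.618] p [ 597.2 -251.4   63.5] toolx [ 0.001 -0.    -1.   ] jaw [0.993 0.117 0.001] F [-0.3 -0.   0.4] M [-0.14 -0.01 -0.01] op 0.999
```

View pics/a2.png

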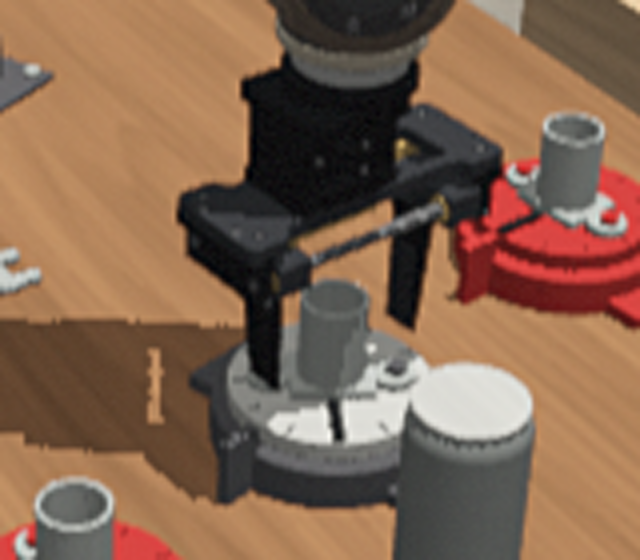

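The stub (crop (335,330)) sits midway between the fingers. I'll close on it.

Call:
{"name": "move_arm", "arguments": {
  "targets": [
    [0,0.001,0,0,0,0,-1],
    [0,0.001,0,0,0,0,-1],
    [0,0.001,0,0,0,0,-1],
    [0,0.001,0,0,0,0,-1],
    [0,0.001,0,0,0,0,-1],
    [0,0.001,0,0,0,0,-1],
    [0,0.001,0,0,0,0,-1],
    [0,0.001,0,0,0,0,-1]
  ]
}}

```text
t: 4.35
eef_pos: [598.1, -249.9, 62.5]
tcp_rot: [1.313, 1.568, -0.141]
ft_force: [10.3, 1.7, -3.4]
opening: 0.418
```

```bash
python3 -c "
from h import *
st()"
```

```text
t 4.35 q [-0.498  0.693  1.635  0.002  0.81  -0.616] p [ 598.1 -249.9   62.5] toolx [ 0.003 -0.    -1.   ] jaw [0.993 0.117 0.003] F [10.3  1.7 -3.4] M [ 0.09 -1.25  0.09] op 0.418
```

Call:
{"name": "move_arm", "arguments": {
  "targets": [
    [0.001,0,0,0,0,-3,-1],
    [0.001,0,0,0,0,-8,-1],
    [0.001,0,0,0,0,-14,-1],
    [0.001,0,0,0,0,-20,-1],
    [0.001,0,0,0,0,-26,-1],
    [0.001,0,0,0,0,-32,-1],
    [0.001,0,0,0,0,-38,-1],
    [0.001,0,0,0,0,-43,-1],
    [0.001,0,0,0,0,-47.5,-1],
    [0.001,0,0,0,0,-47.5,-1]
  ]
}}

```text
t: 5.35
eef_pos: [597.3, -249.6, 62.5]
tcp_rot: [-1.501, 1.57, 2.498]
ft_force: [-2.2, 2.2, 2.3]
opening: 0.42
```

Call:
{"name": "move_arm", "arguments": {
  "targets": [
    [0,0,0,0,0,0,-1],
    [0,0,0,0,0,0,-1]
  ]
}}

```text
t: 5.55
eef_pos: [597.3, -249.6, 62.5]
tcp_rot: [-1.493, 1.57, 2.509]
ft_force: [-4.3, 3.4, 2.7]
opening: 0.42
```

```bash
python3 -c "
from h import *
s,r=st();print(np.degrees(np.arctan2(r[1,1],r[0,1])))
c=read_camera('side');crop(c['img'],310,255,80,75,8,'pics/a3.png')
c=read_camera('top');crop(c['img'],336,216,70,60,8,'pics/a3t.png')"
```

```text
t 5.55 q [-0.498  0.694  1.634  0.     0.815  0.212] p [ 597.3 -249.6   62.5] toolx [-0.001  0.001 -1.   ] jaw [ 0.758 -0.652 -0.001] F [-4.3  3.4  2.7] M [ 0.56  0.71 -0.07] op 0.42
-40.68269343082183
```

View pics/a3.png

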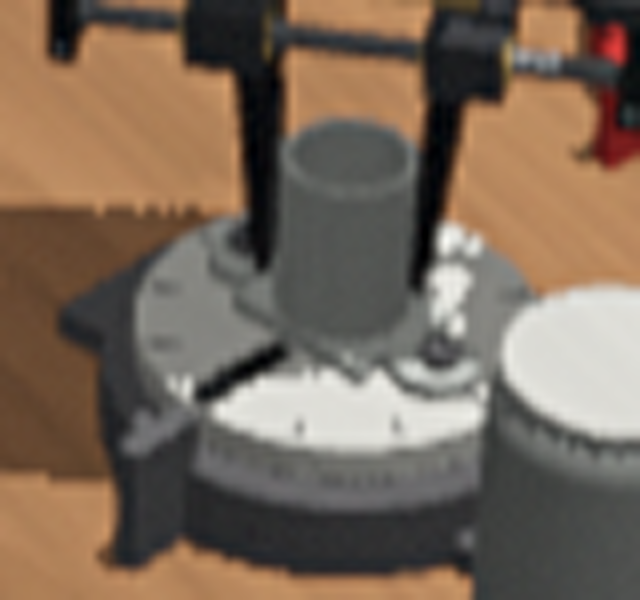

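View pics/a3t.png

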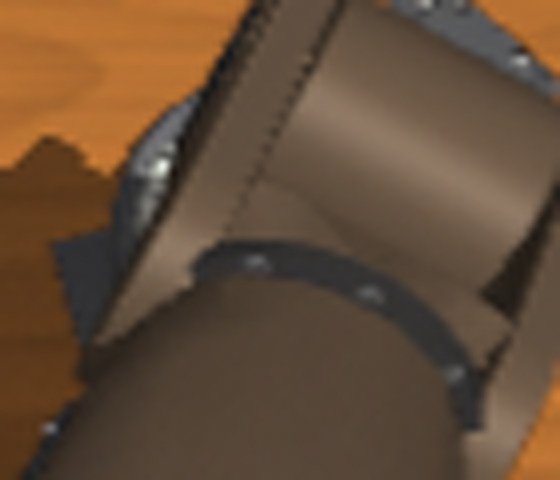

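```bash
python3 - <<'E'
from h import *
c=read_camera("side")
U=lambda X,Y:(310+(X+.5)/8-.5,255+(Y+.5)/8-.5)
ctr=np.array([596.6,-250.2])
for n,q,z in [("ribin",(283,350),45),("ribout",(200,392),45),("post a(outer)",(135,440),44),("post in",(183,414),44)]:
    P=onz(c,*U(*q),z)[:2]-ctr;print(n,P.round(1),np.linalg.norm(P).round(1),np.degrees(np.arctan2(P[1],P[0])).round(1))
for a in(-163,-165,-167):
  for r,z in((24,45),(58,45),(65,44),(91,44)):
    p=proj(c,(*(ctr+r*np.array([np.cos(np.radians(a)),np.sin(np.radians(a))])),z));print(a,r,((p-[310,255]+.5)*8-.5).round())
crop(c["img"],318,288,32,30,20,"pics/a4.png")
E
```

```text
ribin [-22.8  -6.1] 23.6 -164.9
ribout [-53.9 -11.5] 55.1 -167.9
post a(outer) [-80.4 -20.4] 82.9 -165.7
post in [-62.6 -16.8] 64.8 -165.0
-163 24 [284. 352.]
-163 58 [205. 404.]
-163 65 [188. 418.]
-163 91 [126. 459.]
-165 24 [282. 351.]
-165 58 [200. 401.]
-165 65 [182. 414.]
-165 91 [117. 454.]
-167 24 [280. 349.]
-167 58 [195. 398.]
-167 65 [177. 411.]
-167 91 [109. 449.]
```

View pics/a4.png

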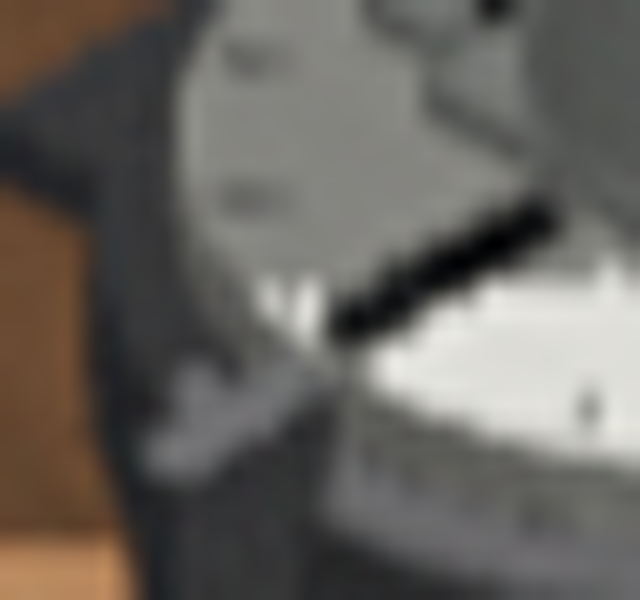

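Call:
{"name": "move_arm", "arguments": {
  "targets": [
    [0,0,0,0,0,0,1],
    [0,0,0,0,0,0,1],
    [0,0,0,0,0,0,1],
    [0,0,0,0,0,0,1],
    [0,0,0.04,0,0,0,1],
    [0,0,0.09,0,0,0,1],
    [0,0,0.14,0,0,0,1],
    [0,0,0.19,0,0,0,1],
    [0,0,0.21,0,0,0,1],
    [0,0,0.21,0,0,0,1]
  ]
}}

```text
t: 6.7
eef_pos: [598.5, -250.5, 276.3]
tcp_rot: [1.774, 1.564, -0.508]
ft_force: [-0.2, -0.1, -0.4]
opening: 0.999
```

Call:
{"name": "move_arm", "arguments": {
  "targets": [
    [-0.01,0.045,0,0,0,0,1],
    [-0.02,0.09,0,0,0,0,1],
    [-0.04,0.13,0,0,0,0,1],
    [-0.05,0.18,0,0,0,0,1],
    [-0.06,0.22,0,0,0,0,1],
    [-0.06,0.22,0,0,0,0,1]
  ]
}}

```text
t: 7.3
eef_pos: [536.0, -26.2, 271.6]
tcp_rot: [-1.291, 1.569, 2.714]
ft_force: [0.6, -0.9, -0.0]
opening: 1.0
```

```bash
python3 - <<'E'
from h import *
st()
c=read_camera('top');cv2.imwrite("pics/b1.png",c["img"]);crop(c['img'],336,216,70,60,10,'pics/b1t.png')
s=read_camera('side');crop(s['img'],310,255,80,75,8,'pics/b1s.png')
E
```

```text
t 7.3 q [-1.720e-01  3.090e-01  1.697e+00  1.000e-03  1.138e+00  5.350e-01] p [536.  -26.2 271.6] toolx [-0.002  0.001 -1.   ] jaw [ 0.76  -0.65  -0.002] F [ 0.6 -0.9 -0. ] M [-0.1   0.1  -0.01] op 1.0
```

View pics/b1t.png

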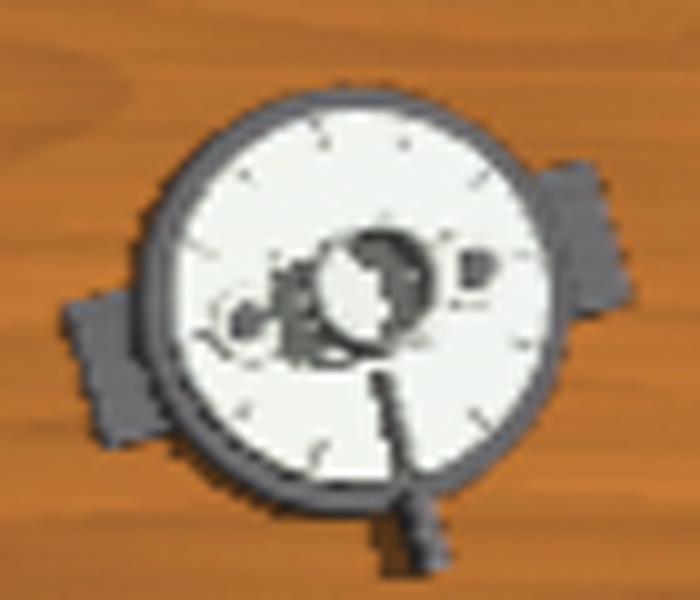

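View pics/b1s.png

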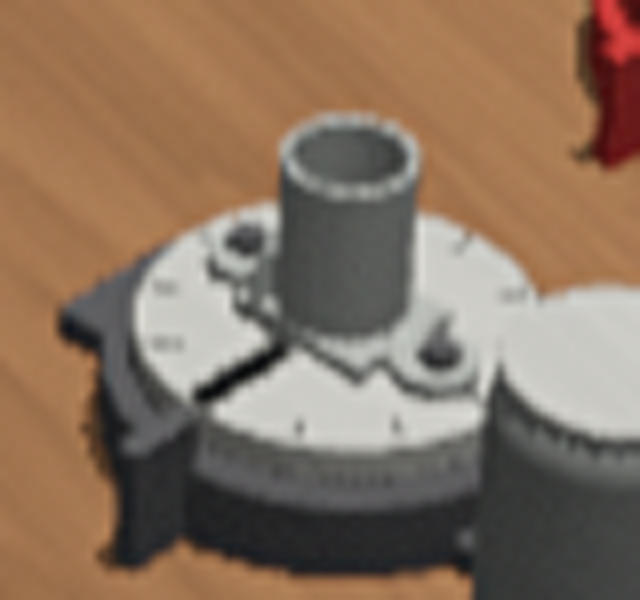

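```bash
python3 - <<'E'
from h import *
c=read_camera('top');im=c["img"]
hsv=cv2.cvtColor(im,cv2.COLOR_BGR2HSV)
ctr=np.array([596.7,-250.3])
uv=np.array([(u,v) for v in range(216,280) for u in range(336,406)])
def pol(z):
    P=np.array([onz(c,u,v,z)[:2]-ctr for u,v in uv]);return P,np.hypot(*P.T),np.degrees(np.arctan2(P[:,1],P[:,0]))
g=255-hsv[uv[:,1],uv[:,0],2].astype(float); sat=hsv[uv[:,1],uv[:,0],1]
P,r,a=pol(45)
for lo,hi in((25,55),(25,40),(40,55)):
    m=(r>lo)&(r<hi)&(abs(a+165)<20)&(g>60)
    w=g[m];q=(P[m]*w[:,None]).sum(0)/w.sum();print("rib",m.sum(),q,np.degrees(np.arctan2(q[1],q[0])))
P,r,a=pol(44)
for lo,hi in((72,92),(72,82),(82,92)):
    m=(r>lo)&(r<hi)&(abs(a+165)<12)&(sat<70)&(g<190)
    q=P[m].mean(0);print("post",m.sum(),q,np.degrees(np.arctan2(q[1],q[0])))
    for k in uv[m][:0]:pass
s=im[266:276,372:384];print(hsv[264:276,370:386,1]);print(hsv[264:276,370:386,2])
E
```

```text
rib 22 [-38.06777317  -9.38658029] -166.14857235184394
rib 12 [-31.58018196  -7.74725875] -166.21638959759676
rib 10 [-45.55411764 -11.2782725 ] -166.0943491134673
post 16 [-78.40271613 -22.82907524] -163.76564984995446
post 8 [-74.05932784 -21.43712097] -163.8564503710287
post 8 [-82.74610441 -24.22102952] -163.68445265647915
[[  8   9   8   8   5   5   5   5   7   7   7  17 114 176 185 187]
 [  5   5   7   7   7  11   9   3   2  41 127 174 187 188 187 186]
 [  5   5   5   7   5   6   9   5  21  88 183 185 186 186 185 184]
 [ 65  70  85 113 114 118  12   7   7  56 185 187 185 185 185 185]
 [187 186 188 178 184 157   8   8   7  25 163 186 186 185 184 186]
 [187 187 189 186 181 171 115   3   8  33 133 188 186 185 186 187]
 [184 185 184 178 183 174 111  11   6   7  60 186 187 186 186 186]
 [185 184 185 185 182 188 161   9   8   9  45 183 185 184 185 185]
 [187 187 186 190 188 184 171  75   3   2  45 162 186 185 188 186]
 [186 184 186 184 181 181 178 149 161 178 186 186 187 186 186 189]
 [187 186 185 186 186 185 186 186 188 188 186 187 186 187 186 186]
 [185 186 186 187 186 188 187 187 187 185 186 186 185 186 185 186]]
[[ 65  87  90  90 101 108 109 107 107 109 112 105 116 159 189 191]
 [109 109 109 108 108  96  55  93 116 105 124 133 183 183 184 184]
 [109 108 109 110  95  44  59  98 123 159 180 179 180 180 179 180]
 [ 55  55  60  68  65  52  41  76 116 145 178 177 178 178 178 178]
 [166 166 149  83  83  73  31  64 111 112 125 167 167 167 168 167]
 [172 173 154  85  86  79  51  75 125 124 152 174 173 174 174 173]
 [179 179 161  89  89  82  53  47  86 116 145 181 181 182 182 181]
 [183 183 183 163  91  91  79  30  68 114 118 152 182 183 182 183]
 [184 185 186 165  91  93  82  41  77 130 141 173 186 186 186 186]
 [180 180 180 162  90  90  86  72  92 156 185 185 185 186 186 185]
 [176 177 178 177 177 176 177 177 179 179 180 180 180 180 177 177]
 [178 178 180 180 180 179 179 180 179 178 178 178 178 177 178 177]]
```

```bash
python3 - <<'E'
from h import *
c=read_camera('top');im=c["img"].astype(float);hsv=cv2.cvtColor(c["img"],cv2.COLOR_BGR2HSV).astype(float)
def cross(arr,u0,th,up=True):
    for u in range(u0,u0+8):
        a,b=arr[u],arr[u+1]
        if (a<th<=b): return u+(th-a)/(b-a)
for ctr in ([596.7,-250.4],[596.7,-251]):
  ctr=np.array(ctr)
  E=[]
  for v in range(266,273):
    u=cross(hsv[v,:,1],377,95); 
    if u: E.append(onz(c,u,v,44)[:2]-ctr)
  E=np.array(E)
  G=[]
  for v in range(255,262):
    row=hsv[v,:,2]; u0=373+int(np.argmin(row[373:380])); th=(row[u0]+row[u0+4])/2
    u=cross(row,u0,th); G.append(onz(c,u,v,45)[:2]-ctr)
  G=np.array(G)
  # line offset: n.(p)=half width, n = direction to -y side for radial dir ang a: d=(cos a,sin a); right side = -y => n=(-sin... )
  from scipy.optimize import brentq
  def ang(E,h):
    f=lambda a:np.mean(E@[np.sin(a),-np.cos(a)])*-1-h
    # n pointing toward -y for a~-165deg: (-sin a, cos a)=(.26,-.97)
    f=lambda a:np.mean(E@[-np.sin(a),np.cos(a)])-h
    return np.degrees(brentq(f,np.radians(-190),np.radians(-140)))
  print(ctr,"post",ang(E,4),"rib",ang(G,3.5))
  for X in(E,G):
    d=np.polyfit(X[:,0],X[:,1],1);print(" edge slope dir",np.degrees(np.arctan(d[0]))-180)
# centre from disc: white threshold subpixel left/right per row
L=[];
for v in range(228,262):
    row=hsv[v,:,2]
    w=[u for u in range(340,405) if row[u]>160 and hsv[v,u,1]<60]
    a,b=min(w),max(w)
    for u,s in((a,-1),(b,1)):
        x,y=row[u],row[u+s]; 
        if y<150: L.append(onz(c,u+s*(x-165)/(x-y) if x>165 else u,v,41)[:2])
L=np.array(L);r=np.linalg.lstsq(np.c_[2*L,np.ones(len(L))],(L**2).sum(1),rcond=None)[0];print("disc",r[:2],np.sqrt(r[2]+r[:2]@r[:2]),len(L))
E
```

```text
[ 596.7 -250.4] post -163.80210681776646 rib -166.3249685218212
 edge slope dir -166.0291096493625
 edge slope dir -165.62264749682672
[ 596.7 -251. ] post -164.2142300522979 rib -167.09987530034064
 edge slope dir -166.0291096493625
 edge slope dir -165.62264749682672
disc [ 596.68422529 -250.95921264] 60.01652188324903 57
```

```bash
python3 - <<'E'
from h import *
c=read_camera('side')
hsv=cv2.cvtColor(c["img"],cv2.COLOR_BGR2HSV)
crop(c["img"],318,290,26,24,30,"pics/b2s.png")
t=read_camera('top');crop(t["img"],366,248,24,28,20,"pics/b2t.png")
E
```

```text
(no output)
```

View pics/b2s.png

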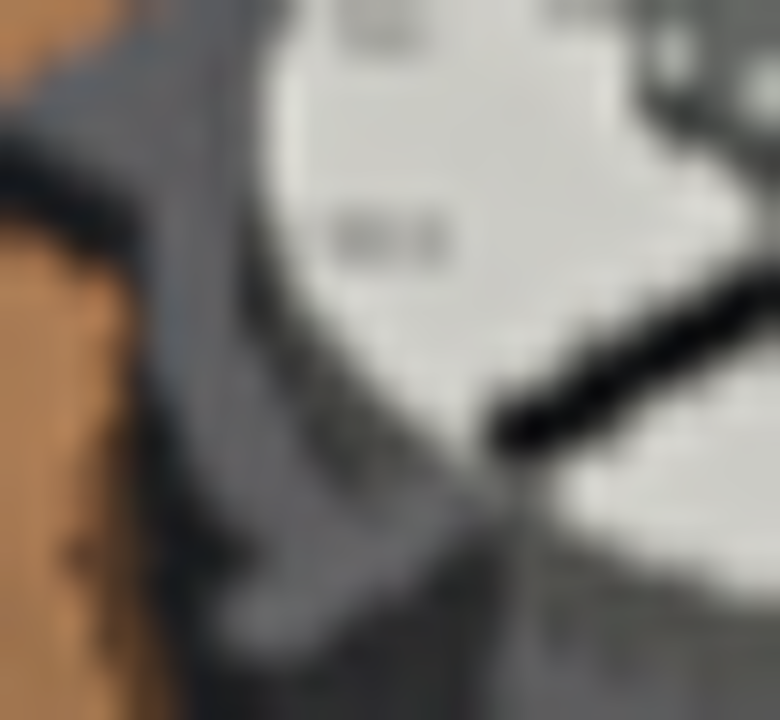

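View pics/b2t.png

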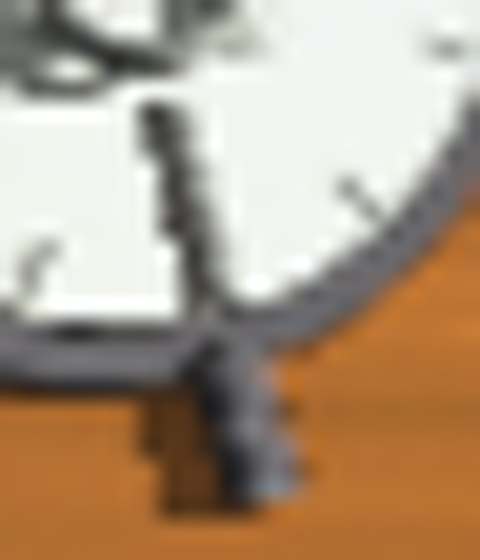

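```bash
python3 - <<'E'
from h import *
c=read_camera('side');hsv=cv2.cvtColor(c["img"],cv2.COLOR_BGR2HSV)
# local centre: mouth fit side gave +(1.9,+2) vs top; use disc-left rim & mouth-based centre both
for ctr in ([596.7,-250.8],[598.3,-248.8]):
  ctr=np.array(ctr)
  U=lambda X,Y:(318+(X+.5)/30-.5,290+(Y+.5)/30-.5)
  def f(pts,z,h):
    E=np.array([onz(c,*U(*p),z)[:2]-ctr for p in pts])
    o=[]
    for e in E:
      r=np.hypot(*e); o.append(np.degrees(np.arctan2(e[1],e[0])-np.arcsin(h/r)))
    return np.round(o,1)
  print(ctr,"rib lower edge",f([(560,445),(650,395),(740,347)],41,3.5),"upper",f([(500,405),(600,345),(700,290)],45,-3.5))
  print("post lower",f([(480,540),(400,592),(320,645)],44,4))
E
```

```text
[ 596.7 -250.8] rib lower edge [-171.6 -172.5 -173.7] upper [-167.  -167.4 -167.2]
post lower [-164.9 -164.7 -164.5]
[ 598.3 -248.8] rib lower edge [-169.7 -170.2 -170.6] upper [-165.4 -165.4 -164.6]
post lower [-163.6 -163.6 -163.5]
```

Call:
{"name": "move_arm", "arguments": {
  "targets": [
    [0.015,-0.045,0,0,0,0,1],
    [0.03,-0.09,0,0,0,0,1],
    [0.04,-0.135,0,0,0,0,1],
    [0.05,-0.18,0,0,0,0,1],
    [0.06,-0.22,0,0,0,0,1],
    [0.06,-0.22,-0.03,0,0,0,1],
    [0.06,-0.22,-0.08,0,0,0,1],
    [0.06,-0.22,-0.12,0,0,0,1],
    [0.06,-0.22,-0.12,0,0,0,1]
  ]
}}

```text
t: 8.55
eef_pos: [595.2, -249.9, 147.2]
tcp_rot: [-1.348, 1.562, 2.651]
ft_force: [-0.5, 0.2, -0.2]
opening: 0.997
```

```bash
python3 -c "
from h import *
st()"
```

```text
t 8.55 q [-0.5    0.592  1.57  -0.     0.989  0.214] p [ 595.2 -249.9  147.2] toolx [-0.008  0.004 -1.   ] jaw [ 0.756 -0.654 -0.009] F [-0.5  0.2 -0.2] M [-0.07  0.12 -0.  ] op 0.997
```

Call:
{"name": "move_arm", "arguments": {
  "targets": [
    [0.001,-0.001,-0.04,0,0,0,1],
    [0.001,-0.001,-0.08,0,0,0,1],
    [0.001,-0.001,-0.089,0,0,0,1],
    [0.001,-0.001,-0.089,0,0,0,1]
  ]
}}

```text
t: 8.95
eef_pos: [598.8, -251.5, 64.1]
tcp_rot: [-1.257, 1.57, 2.743]
ft_force: [0.6, 0.6, 0.7]
opening: 0.997
```

```bash
python3 -c "
from h import *
s,r=st();print(np.degrees(np.arctan2(r[1,1],r[0,1])))"
```

```text
t 8.95 q [-0.499  0.694  1.628 -0.     0.821  0.213] p [ 598.8 -251.5   64.1] toolx [-0.001  0.    -1.   ] jaw [ 0.757 -0.653 -0.001] F [0.6 0.6 0.7] M [-0.1   0.16  0.03] op 0.997
-40.80316896658922
```

Call:
{"name": "move_arm", "arguments": {
  "targets": [
    [-0.0015,0.001,0,0,0,0,-1],
    [-0.0015,0.001,0,0,0,0,-1],
    [-0.0015,0.001,0,0,0,0,-1],
    [-0.0015,0.001,0,0,0,0,-1],
    [-0.0015,0.001,0,0,0,0,-1],
    [-0.0015,0.001,0,0,0,0,-1],
    [-0.0015,0.001,0,0,0,1,-1],
    [-0.0015,0.001,0,0,0,2.2,-1],
    [-0.0015,0.001,0,0,0,2.2,-1],
    [-0.0015,0.001,0,0,0,2.2,-1]
  ]
}}

```text
t: 9.95
eef_pos: [597.1, -249.9, 63.5]
tcp_rot: [-0.965, 1.571, 3.074]
ft_force: [-1.0, 0.7, 1.5]
opening: 0.424
```

```bash
python3 -c "
from h import *
s,r=st();print(np.degrees(np.arctan2(r[1,1],r[0,1])))"
```

```text
t 9.95 q [-0.498  0.692  1.635 -0.     0.815  0.175] p [ 597.1 -249.9   63.5] toolx [-0.  0. -1.] jaw [ 0.782 -0.623 -0.   ] F [-1.   0.7  1.5] M [-0.    0.11  0.07] op 0.424
-38.56723404938609
```

Call:
{"name": "move_arm", "arguments": {
  "targets": [
    [0,0,0,0,0,0,1],
    [0,0,0,0,0,0,1],
    [0,0,0,0,0,0,1],
    [0,0,0,0,0,0,1],
    [0,0,0.05,0,0,0,1],
    [0,0,0.1,0,0,0,1],
    [0,0,0.15,0,0,0,1],
    [0,0,0.2,0,0,0,1],
    [0,0.02,0.21,0,0,0,1],
    [-0.01,0.06,0.21,0,0,0,1]
  ]
}}

```text
t: 10.95
eef_pos: [588.0, -191.0, 275.3]
tcp_rot: [1.775, 1.566, -0.471]
ft_force: [-0.0, -0.0, -1.0]
opening: 0.998
```

Call:
{"name": "move_arm", "arguments": {
  "targets": [
    [-0.01,0.045,0,0,0,0,1],
    [-0.02,0.09,0,0,0,0,1],
    [-0.04,0.13,0,0,0,0,1],
    [-0.05,0.17,0,0,0,0,1],
    [-0.05,0.17,0,0,0,0,1]
  ]
}}

```text
t: 11.45
eef_pos: [535.5, -16.1, 273.6]
tcp_rot: [-1.936, 1.57, 2.107]
ft_force: [-0.2, -0.8, 0.6]
opening: 1.0
```

```bash
python3 - <<'E'
from h import *
st()
c=read_camera('top');s=read_camera('side')
crop(c["img"],366,248,24,28,20,"pics/c2t.png");crop(s["img"],318,290,26,24,30,"pics/c2s.png")
# kinematics fit
from scipy.optimize import least_squares
D=[json.loads(l) for l in open("log.jsonl")]
D.append([[1.2334,.4916,1.5595,0,1.0917,-.1056],[143.49,608.05,214.06],[0,0,0]])
q=np.array([d[0] for d in D]);p=np.array([d[1] for d in D])
def fk(x,q):
    r0,h,L1,L2,L3,lat=x
    a1=q[:,1];a2=a1+q[:,2];a3=a2+q[:,4]
    rho=r0+L1*np.sin(a1)+L2*np.sin(a2)+L3*np.sin(a3);z=h+L1*np.cos(a1)+L2*np.cos(a2)+L3*np.cos(a3)
    return np.c_[rho*np.cos(q[:,0])-lat*np.sin(q[:,0]),rho*np.sin(q[:,0])+lat*np.cos(q[:,0]),z]
sol=least_squares(lambda x:(fk(x,q)-p).ravel(),[0,350,400,400,300,66]);print(sol.x.round(1),abs(sol.fun).max())
E
```

```text
t 11.45 q [-1.540e-01  3.050e-01  1.697e+00  1.000e-03  1.140e+00  5.160e-01] p [535.5 -16.1 273.6] toolx [-0.     0.001 -1.   ] jaw [ 0.784 -0.621 -0.001] F [-0.2 -0.8  0.6] M [-0.15  0.13 -0.  ] op 1.0
[  -4.2 -152.   553.4  406.3  -67.5   66. ] 3.5484757398854754
```

View pics/c2t.png

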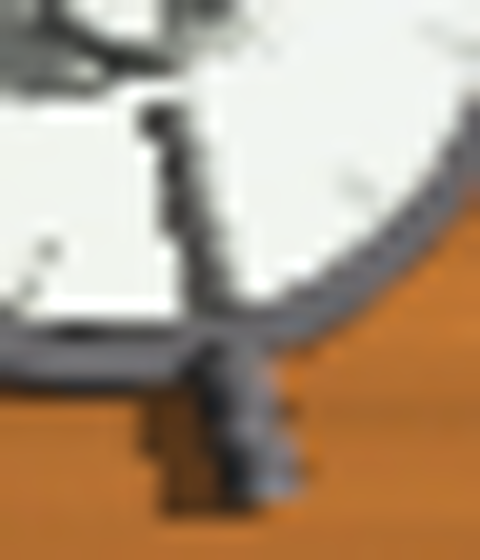

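View pics/c2s.png

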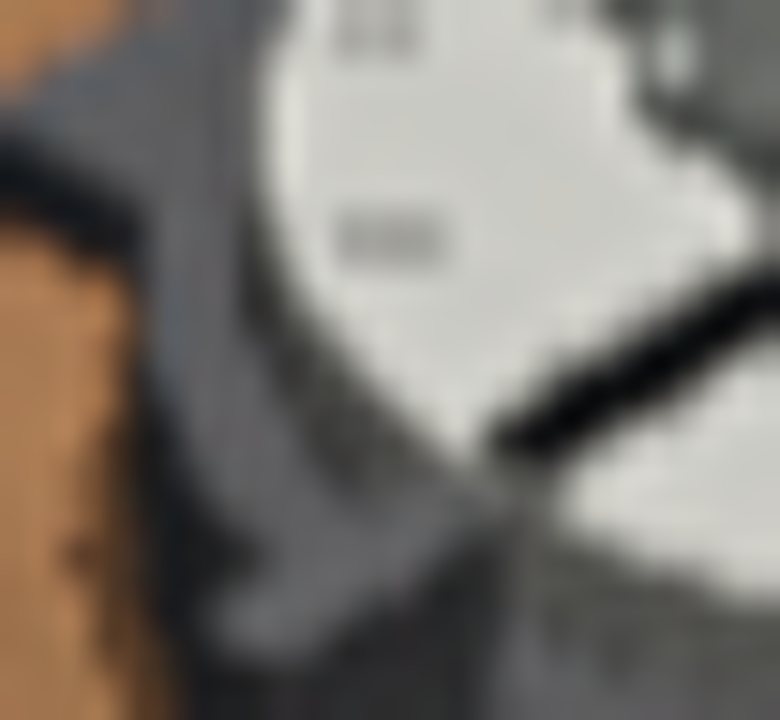

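Rib and post now line up in both views (the rib line extended meets the post's centre to about 1°). Next is the grinder: jaws along y, above (563.5, 237.5).

Call:
{"name": "move_arm", "arguments": {
  "targets": [
    [0.005,0.04,0,0,0,-7,1],
    [0.01,0.08,0,0,0,-14,1],
    [0.015,0.12,0,0,0,-21,1],
    [0.02,0.16,0,0,0,-28,1],
    [0.025,0.2,0,0,0,-35,1],
    [0.028,0.24,0,0,0,-42,1],
    [0.028,0.254,0,0,0,-48,1],
    [0.028,0.254,0,0,0,-51.6,1],
    [0.028,0.254,0,0,0,-51.6,1],
    [0.028,0.254,0,0,0,-51.6,1]
  ]
}}

```text
t: 12.55
eef_pos: [565.7, 233.1, 273.1]
tcp_rot: [0.733, 1.57, -2.411]
ft_force: [-0.6, -0.4, -0.2]
opening: 1.004
```

```bash
python3 -c "
from h import *
s,r=st();print(np.degrees(np.arctan2(r[1,1],r[0,1])))
c=read_camera('top');cv2.imwrite('pics/d0t.png',c['img'])"
```

```text
t 12.55 q [ 0.283  0.421  1.515 -0.     1.206  1.856] p [565.7 233.1 273.1] toolx [-0. -0. -1.] jaw [-0.002 -1.     0.   ] F [-0.6 -0.4 -0.2] M [-0.01  0.19  0.05] op 1.004
-90.13568729802083
```

View pics/d0t.png

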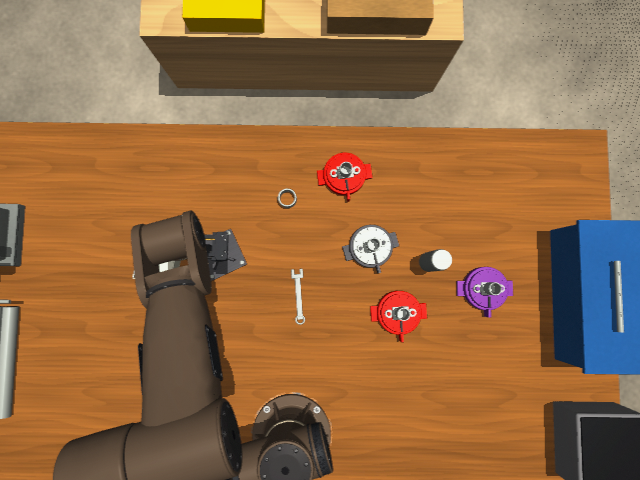

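Call:
{"name": "move_arm", "arguments": {
  "targets": [
    [-0.002,0.004,0,0,0,0,1],
    [-0.002,0.004,-0.03,0,0,0,1],
    [-0.002,0.004,-0.06,0,0,0,1],
    [-0.002,0.004,-0.06,0,0,0,1]
  ]
}}

```text
t: 13.0
eef_pos: [561.7, 237.4, 210.3]
tcp_rot: [0.306, 1.565, -2.838]
ft_force: [-0.7, -0.6, 0.3]
opening: 0.996
```

```bash
python3 -c "
from h import *
s,r=st()
c=read_camera('side');crop(c['img'],190,90,120,150,4,'pics/d1.png')"
```

```text
t 13.0 q [ 0.292  0.476  1.599 -0.     1.073  1.865] p [561.7 237.4 210.3] toolx [-0.006 -0.002 -1.   ] jaw [-0.003 -1.     0.002] F [-0.7 -0.6  0.3] M [-0.06  0.19  0.02] op 0.996
```

View pics/d1.png

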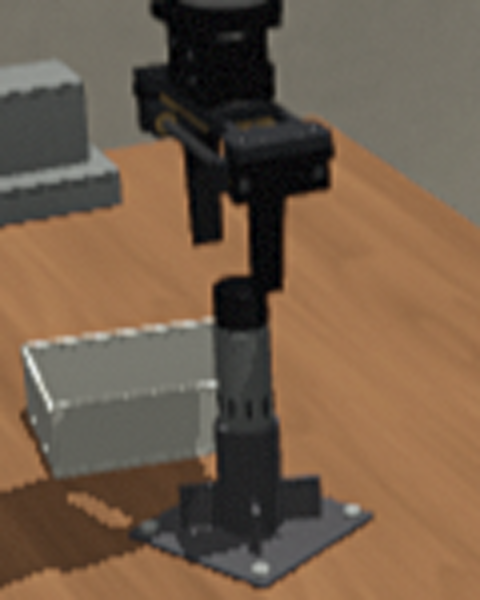

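The grinder is between the finger lines. I'll go down and grip.

Call:
{"name": "move_arm", "arguments": {
  "targets": [
    [0.001,0,-0.03,0,0,0,1],
    [0.001,0,-0.06,0,0,0,1],
    [0.001,0,-0.078,0,0,0,1],
    [0.001,0,-0.078,0,0,0,1],
    [0.001,0,-0.078,0,0,0,1]
  ]
}}

```text
t: 13.55
eef_pos: [565.0, 238.2, 137.2]
tcp_rot: [-2.884, 1.569, 0.255]
ft_force: [0.7, -0.1, -0.2]
opening: 1.0
```

```bash
python3 -c "
from h import *
s,r=st()
c=read_camera('side');crop(c['img'],190,90,120,150,4,'pics/d2.png')"
```

```text
t 13.55 q [ 0.291  0.557  1.672 -0.     0.91   1.865] p [565.  238.2 137.2] toolx [ 0.002  0.    -1.   ] jaw [-0.003 -1.    -0.   ] F [ 0.7 -0.1 -0.2] M [-0.01  0.16 -0.01] op 1.0
```

View pics/d2.png

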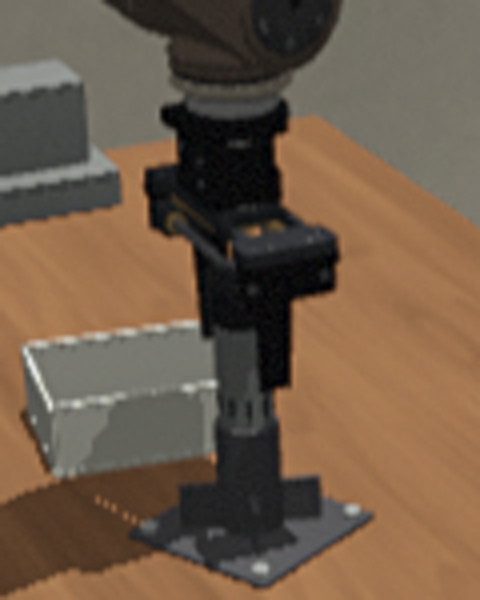

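Call:
{"name": "move_arm", "arguments": {
  "targets": [
    [-0.001,0,-0.003,0,0,0,1],
    [-0.001,0,-0.003,0,0,0,-1],
    [-0.001,0,-0.003,0,0,0,-1],
    [-0.001,0,-0.003,0,0,0,-1],
    [-0.001,0,-0.003,0,0,0,-1],
    [-0.001,0,-0.003,0,0,0,-1],
    [-0.001,0,-0.003,0,0,0,-1],
    [-0.001,0,-0.003,0,0,0,-1]
  ]
}}

```text
t: 14.4
eef_pos: [563.2, 238.2, 132.6]
tcp_rot: [-2.305, 1.57, 0.833]
ft_force: [-0.6, 4.9, 3.1]
opening: 0.462
```

```bash
python3 -c "
from h import *
s,r=st()"
```

```text
t 14.4 q [0.292 0.561 1.679 0.    0.901 1.866] p [563.2 238.2 132.6] toolx [ 0.  0. -1.] jaw [-0.003 -1.    -0.   ] F [-0.6  4.9  3.1] M [0.95 0.23 0.01] op 0.462
```

Call:
{"name": "move_arm", "arguments": {
  "targets": [
    [0,0,0,0,0,0,-1],
    [0,0,0,0,0,0,-1],
    [0,0,0,0,0,0,-1]
  ]
}}

```text
t: 14.7
eef_pos: [563.4, 238.3, 132.8]
tcp_rot: [-2.563, 1.57, 0.576]
ft_force: [0.5, 3.3, 3.8]
opening: 0.419
```

```bash
python3 -c "
from h import *
s,r=st()"
```

```text
t 14.7 q [0.292 0.561 1.679 0.    0.901 1.866] p [563.4 238.3 132.8] toolx [ 0.001  0.001 -1.   ] jaw [-0.003 -1.    -0.001] F [0.5 3.3 3.8] M [0.78 0.06 0.04] op 0.419
```

Call:
{"name": "move_arm", "arguments": {
  "targets": [
    [0,0.0005,0.015,0,0,0,-1],
    [0,0.0005,0.035,0,0,0,-1],
    [0,0.0005,0.06,0,0,0,-1],
    [0,0.0005,0.085,0,0,0,-1],
    [0,0.0005,0.11,0,0,0,-1],
    [0,0.0005,0.14,0,0,0,-1],
    [0,0.0005,0.17,0,0,0,-1],
    [0,0.0005,0.19,0,0,0,-1],
    [0,0.0005,0.19,0,0,0,-1]
  ]
}}

```text
t: 15.6
eef_pos: [563.5, 238.3, 324.4]
tcp_rot: [-3.055, 1.568, 0.084]
ft_force: [0.5, -0.3, -4.6]
opening: 0.417
```

```bash
python3 -c "
from h import *
s,r=st()
c=read_camera('side');crop(c['img'],170,30,160,210,2.8,'pics/e1.png')"
```

```text
t 15.6 q [ 2.920e-01  3.850e-01  1.438e+00 -1.000e-03  1.316e+00  1.867e+00] p [563.5 238.3 324.4] toolx [ 0.003  0.    -1.   ] jaw [-0.003 -1.    -0.   ] F [ 0.5 -0.3 -4.6] M [-0.03  0.18 -0.02] op 0.417
```

View pics/e1.png

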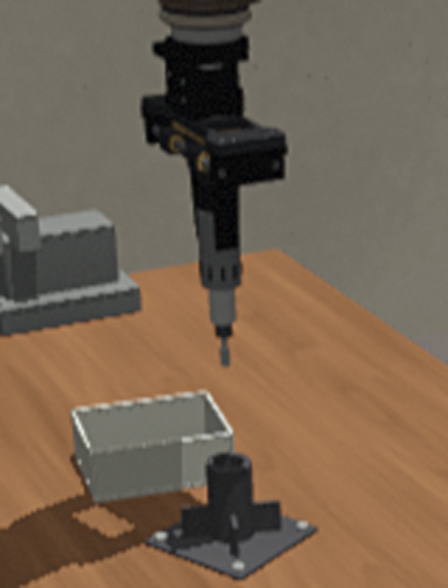

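Call:
{"name": "move_arm", "arguments": {
  "targets": [
    [0.003,-0.03,0,-2,0,0,-1],
    [0.007,-0.07,0,-7,0,0,-1],
    [0.01,-0.11,0,-12,0,0,-1],
    [0.014,-0.15,0,-18,0,0,-1],
    [0.018,-0.19,0,-24,0,0,-1],
    [0.022,-0.22,0,-30,0,0,-1],
    [0.026,-0.25,0,-35,0,0,-1],
    [0.03,-0.275,0,-40,0,0,-1],
    [0.033,-0.29,0,-45,0,0,-1],
    [0.033,-0.29,0,-45,0,0,-1]
  ]
}}

```text
t: 16.65
eef_pos: [595.4, -52.0, 318.8]
tcp_rot: [1.565, 0.784, -1.577]
ft_force: [-0.4, 0.7, -4.3]
opening: 0.418
```

```bash
python3 -c "
from h import *
s,r=st()
c=read_camera('side');cv2.imwrite('pics/e2.png',c['img'])
c=read_camera('top');cv2.imwrite('pics/e2t.png',c['img'])"
```

```text
t 16.65 q [ 0.124  0.451  1.559 -0.803  1.351  1.969] p [595.4 -52.  318.8] toolx [-0.005 -0.708 -0.706] jaw [ 0.002 -0.706  0.708] F [-0.4  0.7 -4.3] M [ 0.96  0.23 -0.03] op 0.418
```

View pics/e2.png

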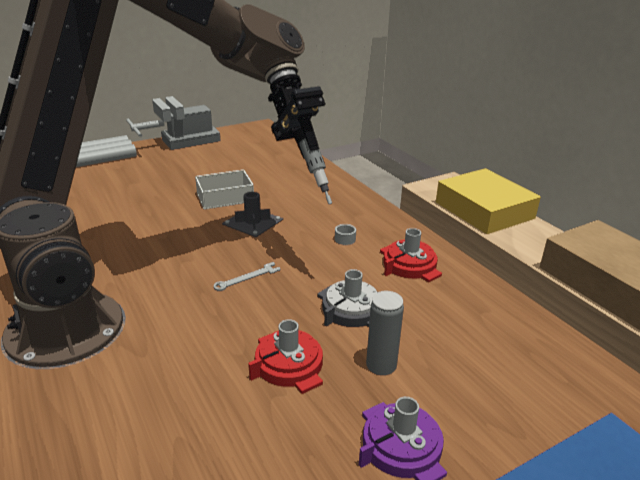

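View pics/e2t.png

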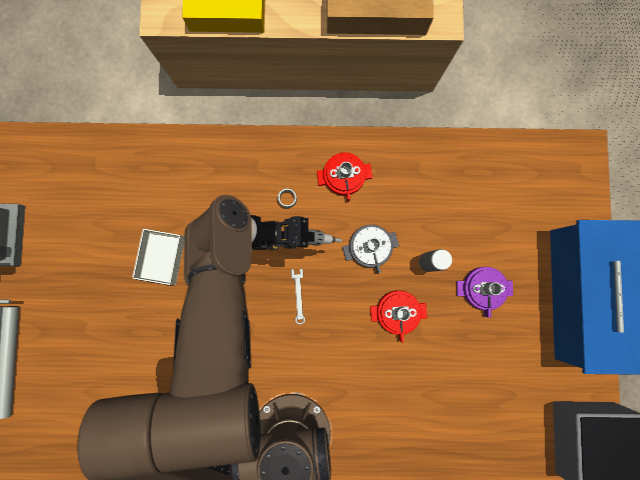

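```bash
python3 -c "
from h import *
s=read_camera('side');crop(s['img'],300,160,50,50,10,'pics/e3.png')
c=read_camera('top');crop(c['img'],300,215,60,45,10,'pics/e3t.png')
P=[594.8,-141.8,229.3];print(proj(s,P),proj(c,P))"
```

```text
[329.31238708 204.25923191] [340.44761175 240.22651782]
```

View pics/e3.png

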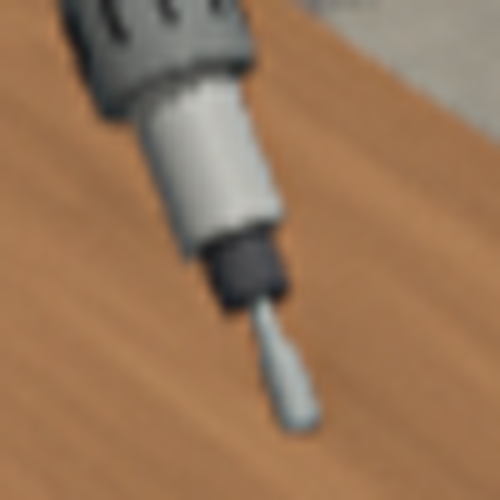

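View pics/e3t.png

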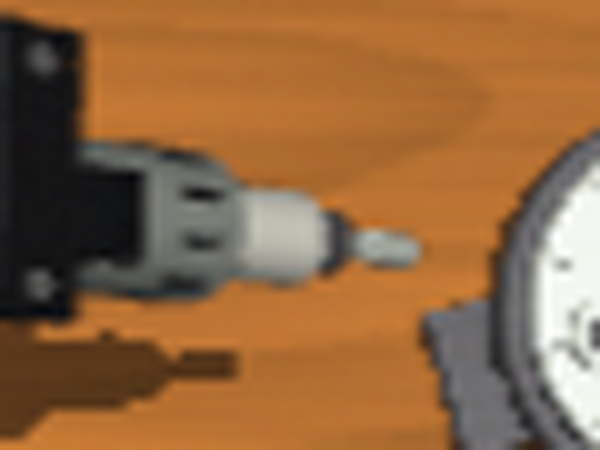

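```bash
python3 -c "
from h import *
s=read_camera('side');c=read_camera('top')
t,e=tri(s,(329.8,202.4),c,(341.4,239.5));print(t,e)
# end of grey body/neck centre junction (85 from tip): side (175..): body end centre
b,e2=tri(s,(300-.45+18.3,160-.45+9.5),c,(300-.45+24.0,215-.45+22.8));print(b,e2)
d=b-t;print(np.linalg.norm(d),d/np.linalg.norm(d),np.degrees(np.arcsin(d[2]/np.linalg.norm(d))))"
```

```text
[ 595.67153068 -143.77559374  234.83767633] 1.5924575622695034
[593.9709402  -92.78226391 297.65672942] 4.361281958955851
80.9286421929545 [-0.02101346  0.63010238  0.77622769] 50.91647227533289
```

Call:
{"name": "move_arm", "arguments": {
  "targets": [
    [0,-0.03,0,0,0,0,-1],
    [0.001,-0.065,-0.01,0,0,0,-1],
    [0.0015,-0.095,-0.03,0,0,0,-1],
    [0.0015,-0.108,-0.055,0,0,0,-1],
    [0.0015,-0.108,-0.075,0,0,0,-1],
    [0.0015,-0.108,-0.09,0,0,0,-1],
    [0.0015,-0.108,-0.098,0,0,0,-1],
    [0.0015,-0.108,-0.098,0,0,0,-1],
    [0.0015,-0.108,-0.098,0,0,0,-1]
  ]
}}

```text
t: 17.85
eef_pos: [598.1, -159.1, 225.3]
tcp_rot: [1.575, 0.785, -1.569]
ft_force: [0.6, 0.2, -3.9]
opening: 0.415
```

```bash
python3 -c "
from h import *
S,r=st();print('pred tip',S['eef_pos']+126.8*r[:,0])
s=read_camera('side');crop(s['img'],310,215,80,75,8,'pics/f1.png')
c=read_camera('top');crop(c['img'],336,216,70,60,8,'pics/f1t.png')"
```

```text
t 17.85 q [-0.055  0.53   1.7   -0.923  1.088  2.046] p [ 598.1 -159.1  225.3] toolx [ 0.001 -0.707 -0.707] jaw [-0.003 -0.707  0.707] F [ 0.6  0.2 -3.9] M [ 0.93  0.17 -0.07] op 0.415
pred tip [ 598.25740853 -248.79236175  135.63839598]
```

View pics/f1.png

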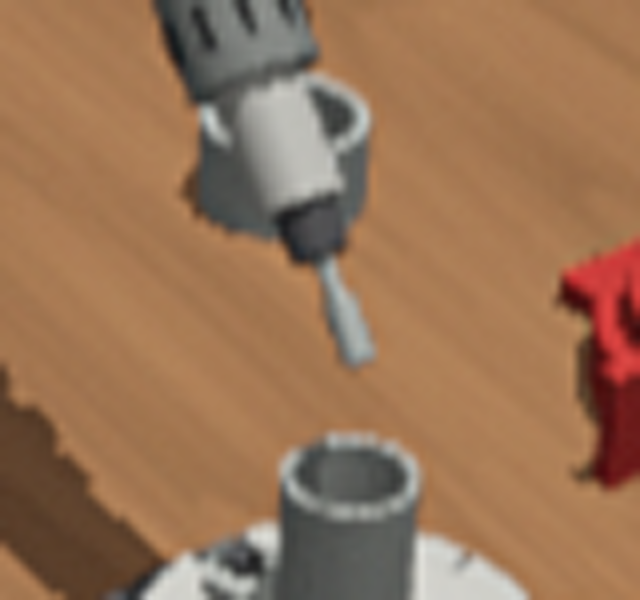

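View pics/f1t.png

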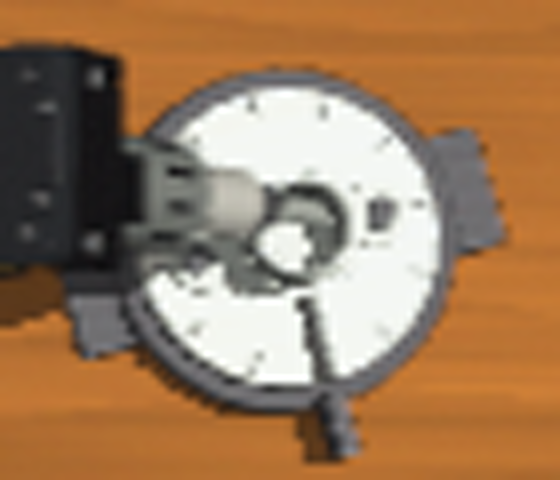

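```bash
python3 -c "
from h import *
s=read_camera('side');c=read_camera('top')
crop(c['img'],360,230,24,24,25,'pics/f2t.png')
U=lambda x,y,X,Y:(x+(X+.5)/8-.5,y+(Y+.5)/8-.5)
m,e=tri(s,U(310,215,350,477),c,U(336,216,303,228));print('mouth',m,e)
for X,Y in((318,212),(310,208)):
  t,e=tri(s,U(310,215,358,360),c,U(336,216,X,Y));print('tip',t,e,t-m)
for z in(128,132,136,140): print(z,onz(s,*U(310,215,358,360),z),onz(c,*U(336,216,318,212),z))
P=[596.7,-250.6,135];print(proj(c,P),'in f2t', (proj(c,P)-[360,230]+.5)*25)
"
```

```text
mouth [ 596.32667492 -249.98203197  100.55333278] 1.9930821740857272
tip [ 598.14294841 -250.17414954  139.72893834] 0.5780913978581735 [ 1.81627348 -0.19211757 39.17560556]
tip [ 599.8734235  -247.49555874  137.64343351] 0.36719829533568143 [ 3.54674857  2.48647323 37.09010072]
128 [ 608.17281004 -235.20704496  128.        ] [ 599.38121475 -251.79179705  128.        ]
132 [ 604.6558008  -240.27971244  132.        ] [ 599.04487684 -251.2901887   132.        ]
136 [ 601.13879155 -245.35237993  136.        ] [ 598.70853893 -250.78858035  136.        ]
140 [ 597.6217823  -250.42504741  140.        ] [ 598.37220102 -250.28697201  140.        ]
[375.20720458 242.75751337] in f2t [392.68011458 331.4378342 ]
```

View pics/f2t.png

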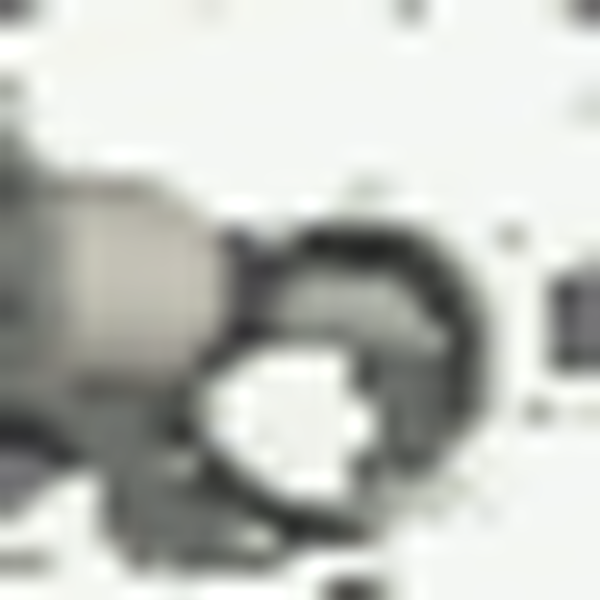

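```bash
python3 -c "
from h import *
s=read_camera('side');c=read_camera('top')
U=lambda x,y,X,Y:(x+(X+.5)/8-.5,y+(Y+.5)/8-.5)
for p in((376.8,242.5),(376.2,242.2)):
  t,e=tri(s,U(310,215,358,360),c,p);print('tip',t,e)
"
```

```text
tip [ 596.17017241 -253.97216734  142.585476  ] 1.6780186429498856
tip [ 597.2035992  -252.37329652  141.34037461] 1.5529175380802014
```

Call:
{"name": "move_arm", "arguments": {
  "targets": [
    [-0.0005,0.001,-0.003,0,0,0,-1],
    [-0.0005,0.001,-0.004,0,0,0,-1],
    [-0.0005,0.001,-0.004,0,0,0,-1],
    [-0.0005,0.001,-0.004,0,0,0,-1],
    [-0.0005,0.001,-0.004,0,0,0,-1],
    [-0.0005,0.001,-0.004,0,0,0,-1],
    [-0.0005,0.001,-0.004,0,0,0,-1],
    [-0.0005,0.001,-0.004,0,0,0,-1],
    [-0.0005,0.001,-0.004,0,0,0,-1],
    [-0.0005,0.001,-0.004,0,0,0,-1]
  ]
}}

```text
t: 19.15
eef_pos: [597.1, -158.5, 220.5]
tcp_rot: [1.574, 0.785, -1.571]
ft_force: [-0.0, 0.9, -4.0]
opening: 0.421
```

```bash
python3 -c "
from h import *
S,r=st();print('pred tip',S['eef_pos']+126.8*r[:,0],S['qvel'].round(3))
s=read_camera('side');cv2.imwrite('pics/g.png',s['img']);crop(s['img'],310,215,80,75,8,'pics/g1.png')
c=read_camera('top');cv2.imwrite('pics/gt.png',c['img']);crop(c['img'],360,230,24,24,25,'pics/g2t.png')
crop(s['img'],270,130,140,200,3,'pics/g3.png')"
```

```text
t 19.15 q [-0.054  0.535  1.706 -0.926  1.083  2.055] p [ 597.1 -158.5  220.5] toolx [ 0.    -0.707 -0.707] jaw [-0.003 -0.707  0.707] F [-0.   0.9 -4. ] M [0.91 0.13 0.01] op 0.421
pred tip [ 597.1390684  -248.1437946   130.84960364] [ 0.    -0.    -0.001 -0.001 -0.     0.   ]
```

View pics/g1.png

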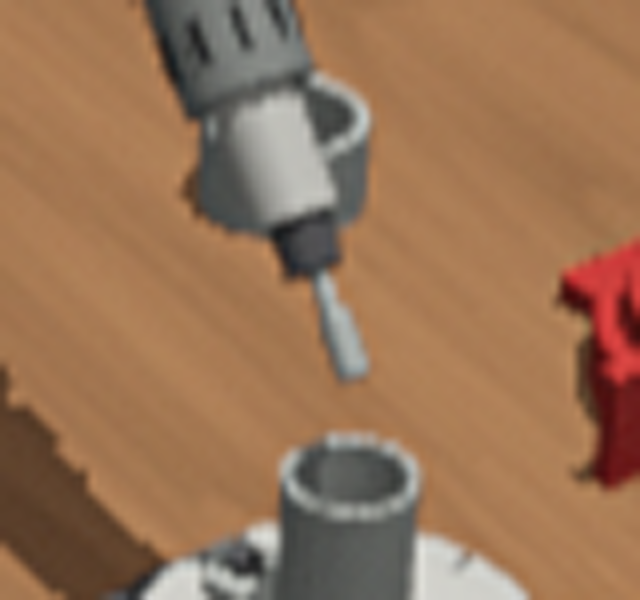

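View pics/g2t.png

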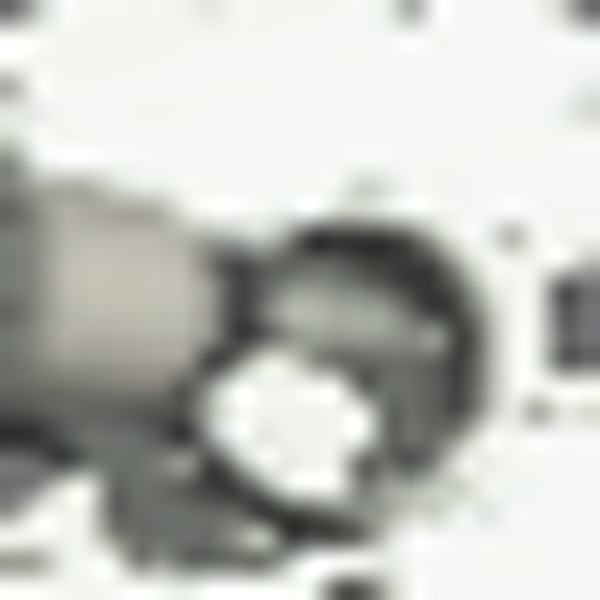

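View pics/gt.png

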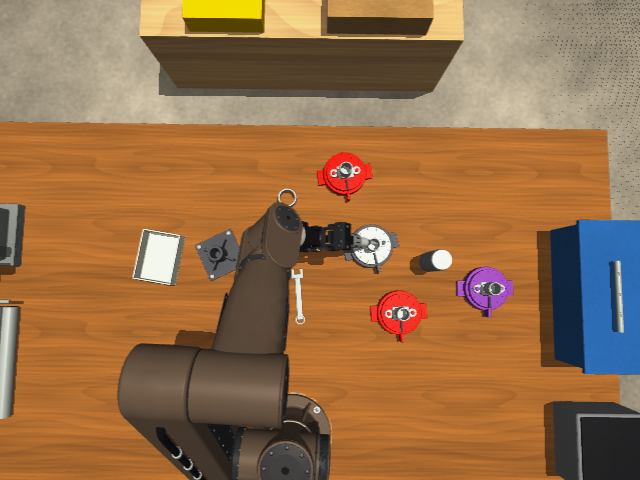

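```bash
python3 -c "
from h import *
s=read_camera('side');c=read_camera('top')
U=lambda x,y,X,Y:(x+(X+.5)/8-.5,y+(Y+.5)/8-.5)
for X in(410,430):
  t,e=tri(s,U(310,215,352,377),c,(360-.5+X/25,230-.5+13));print('tip',t,e)
st()
"
```

```text
tip [ 596.35656817 -251.95275792  135.76805847] 2.472608809466858
tip [ 595.74890717 -253.87047517  137.14092044] 3.670130805849947
t 19.35 q [-0.054  0.535  1.706 -0.926  1.083  2.055] p [ 597.2 -158.5  220.5] toolx [-0.    -0.707 -0.707] jaw [-0.003 -0.707  0.707] F [ 0.6  0.2 -4.1] M [0.92 0.19 0.02] op 0.416
```

```bash
python3 -c "
from cell import job_done
print(job_done())"
```

```text
the job is handed in; nothing more can be done
None
```

The job is handed in at about 19.4 s, with the grinder still held slanted over the stub. No verdict comes back from the hand-in.

**Plate:** I gripped the stub and turned the plate by −47.4°. The camera check showed the rib about 2° past the post, so I gripped it again and turned it back 2.2°. Rib and post then lined up by eye in both views, to about 1°.

**Grinder:** I gripped it about 146 mm from the tip, drew it straight up out of the stand and slanted it to 45° with the burr lower. I held it over the stub with the arm still; the wrist force was about 4 N, which is its weight.

**Last checks:**
- **Tip position:** The two estimates differ by about 5 mm. The arm's own position puts the tip at (597, −248, 131) and the cameras at about (596, −252.5, 136), against a mouth centre of about (597, −250.6, 99). Both put the tip within 2.5 mm of the middle sideways and 32 to 37 mm above the rim.
- **Slant:** The tool itself was at 45.0°. An earlier camera estimate of the grinder's own axis was rougher: about 43° from the tip and grip points, and 51° from a poor neck point whose two camera rays missed each other by 4 mm.
- **Other things on the bench:** In the last top view they looked unmoved. The wrist force showed no sign of the grinder touching the stub or fixture.

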